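# Slide the beating block under the spring flap of its holder

### The job

Put the pine beating block away in its holder: press the long steel strip at the holder's side down with one fingertip so that the spring flap stands wide open, and keep it down while the other fingertip pushes the block along the lane, under the flap, fully home against the end stop. Then back off so that the flap springs shut behind the block. Only press and push: do not grip or lift the block or ram it into the stop, and leave the mould, the clay tube and the cutter beside the holder alone.

Things in the scene. Friction and masses are not known exactly. Their poses are not given: they have to be found in the camera images.
- holder: Low wooden holder fixed to the table, 276 x 80 mm. Origin: on the table under the lane's centre line, at the pocket's mouth. x: along the lane, the way the block is pushed; y: to the hinge side; z up. The lane is y = -26 to 26 mm, from x = -150 mm to the pocket, its floor at z = 4 mm, with kerbs 4 mm thick up to z = 14 mm on both sides.
- stop (a point): Middle of the end stop's face, at x = 93.5 mm, y = 0, z = 21 mm of the holder; its top is at z = 38 mm. The pocket runs from x = 0 to this face; it has a wall up to z = 30 mm on the hinge side, the 14 mm high kerb on the other side, and no roof but the flap.
- hinge (a point): Point on the axis of the flap's hinge shaft (7 mm thick) at x = 0, y = 33 mm, z = 38 mm of the holder. The shaft runs along the holder's x from -171 to 92 mm, on three brackets up to 44 mm high at x = -158, -12 and 86 mm (y = 27 to 39 mm).
- flap (a joint): Flap angle in rad: 0 shut, 1.4 open against its stop. A spring shuts it whenever it is let go (strip needs 3 to 7 N). Shut, the aluminium plate lies level at z = 38 mm over the pocket at y = 4 to 33 mm. At 1.2 rad plate and lip stand wholly at y > 6 mm of the holder and up to 68 mm above the table, between the two fingers; at y < 5 mm lane and pocket are then free from above.
- lip_edge (a point): Middle of the lower edge of the flap's lip, a 3 mm thick tab across the mouth (x = -3 to 0 mm of the holder). Shut, it spans y = 4 to 22 mm and hangs down to 23 mm above the table, so the block cannot pass. From 0.95 rad on it clears the block's top. In its swing it never reaches below y = 0. It drops behind the block only if the block is home.
- strip_mid (a point): Middle of the press strip: flat steel strip 20 mm wide, 4 mm thick, part of the flap, parallel to the shaft, x = -170 to 36 mm of the holder, 22 to 42 mm from the shaft axis, joined to it at both ends. Shut it slopes up and outward (y 61, z 53 mm of the holder); flap at 0.5: level, y 65, z 38; at 1.2: sloping down, y 58, z 17. Pressed straight down at y = 57 to 65 mm it opens the flap; a fingertip can slide along it.
- block: Plain pine block, 45 x 90 x 30 mm, about 0.085 kg, loose, lying in the lane with 10 to 35 mm between it and the lip. Origin: centre of its underside. Its y axis is its 90 mm length, along the lane. Home, its centre is 45 to 48.5 mm beyond the holder's origin along the holder's x, and its near end lies just behind the lip.
- sprig_mould: Bystander: brown round plaster mould, 66 mm across, 34 mm high; origin under its centre.
- tube_offcut: Bystander: grey-brown clay tube, 53 mm across, 50 mm high; origin under its centre.
- round_cutter: Bystander: round tin ring cutter, 66 mm across, 35 mm high; origin under its centre.
Not all that is in view belongs to the job. Leave any red look-alike of the block alone.

How it is judged:
By the outcome, as a careful person would: the job done as asked, in the order asked, and still so for the second after the job is handed in, with the robot touching nothing.
It also fails if it takes over 45 s, if anything falls off the work surface, if the arm or the gripper's body presses on something with over 40 N, if the wrist force passes 120 N, or if a joint passes its speed limit or range.

### The arm

A 6-joint arm with a two-finger parallel gripper is mounted at the origin on a cart in front of the work surface, level with it; the furniture and walls round the work are solid. World frame = base frame: x ahead of the robot, y to its left, z up, the work surface at z = 0. Lengths are in m, angles in rad, forces in N, time in s.
With the tool pointing down it reaches from about 0.325 to 0.9 m from the base axis. Payload 6.1 kg.
Tool frame: the origin (TCP) lies between the finger pads; the fingertips stand 11 mm ahead of it and the grasp point (between the pads) lies 8 mm behind it; z points along the fingers, y is the line along which they close (so a half turn about z gives the same grasp; the last joint's range is limited). The gripper opens to 85 mm and grips with 20 to 120 N. Pads are 22 mm wide; open, the fingers measure 114 mm over their backs; the gripper's body (76 mm by 85 mm) begins 54 mm behind the grasp point. The pads swing forward as they close: fully open they stand 13 mm farther back than shut.
Start: joints at [-1.256, 0.22, 1.526, -0, 1.395, -0.126], TCP at [0.267, -0.565, 0.242] pointing down, gripper open.
Joint ranges: [-2.98, 2.98], [-0.91, 2.08], [0.09, 2.57], [-1.24, 4.39], [0.2, 2.65], [-2.68, 2.68]. Speed limits (rad/s): [2.57, 2.57, 3.01, 3.14, 3.14, 3.14].

### API

Orientations are given as a rotation vector (axis times angle).
In Python, from plant import env gives the robot as it stands.
- The arm moves only by the tool apply_moves, never from a script. Its argument "plan" is a list of rows, each a list of 5 numbers: the closure, from -1 (fully open) to 1 (shut), then the shift along the tool's x, y, z in m, then the turn about the tool's z in degrees. A call has 1 to 5 rows; each row shifts and turns the commanded pose from where the row before left it, along the tool's axes as they then stand; what a row does not reach is not made up. A row lasts 1/10 s, in which the tool goes at most 50 mm and 8.59 degrees, less where a joint would pass 70% of its speed; a pose out of reach is approached as far as the arm can. A call is refused whole if a number of a shift passes 0.05 or a number of a turn 8.59, either way. A call with a gripper value outside its range is refused whole. The fingers move at their own pace and stop on an object; the grip force is fixed at half the most. Time passes only in rows, so rows that do not move let the fingers close. It gives the time, the measured TCP pose, the force, the opening and the grip force at its end, in the units of the state.
- env.sense(): the state, without advancing time (a new reading comes with each control period).
- env.camera(name): name is "side" or "top" or "wrist"; returns the picture (480x640x3 uint8, red, green, blue); there is no depth.
- env.camera_model(name): a dict with "intrinsics" (3x3 intrinsics, pixels), "D" ([k1, k2, p1, p2, k3] as OpenCV has them; the pictures are not rectified), "eye" and "attitude" of the camera in the world. Camera axes: x right, y down, z forward; pixel columns grow to the right and rows downward; lengths in m; the calibration is good to about 2 mm. A picture is of the moment at which its call begins: read the wrist's pose just before it. camera_model takes no time and is no camera call; for the wrist camera it gives the pose at the moment of the call.
- env.sign_off(): hands the job in; it is judged then, once.
The state is a dict: "t": time; "joint_pos": joint angles; "qd": joint speeds; "effort": joint torques, N m; "tool_pos": TCP position; "tool_rot": TCP orientation; "force": force on the tool from outside, world axes, zero at the start; "torque": the same for the moment, N m; "grip_width": opening from 0.0 (shut) to 1.0 (fully open); "finger_force": force on a finger pad.
Only numpy, scipy, OpenCV 4.12 (cv2) and the standard library are available. Lean on these libraries where they do the work, as an engineer would, in place of code of your own. Each camera call takes 0.05 s, during which the arm holds its last target. There are 200 camera calls.

## Working session

There is one attempt and no reset: what is moved stays moved. The work goes in short steps, Python scripts to look and compute and a tool call to move; the robot and the scene stay as the last step left them, time stands still between calls to the robot, and variables do not carry over. Pictures are saved under pics/ and viewed, at most 10 in all, crops included, and the job is handed in when it is done.

Besides the shell and the picture viewer there is one more tool, called after "Emit:" by a JSON object that holds its "name" and its "arguments". apply_moves: Moves the arm, as the interface text tells. Its arguments: {"type":"object","properties":{"plan":{"type":"array"}},"required":["plan"]}

```bash
ls; mkdir -p pics; python3 - <<'E'
from plant import env
import cv2
s=env.sense();print(s)
for n in("top","side"):
    cv2.imwrite(f"pics/{n}0.png",env.camera(n)[:,:,::-1]);m=env.camera_model(n);print(n,m)
E
```

```text
pics
{'t': 0.0, 'joint_pos': array([-1.25610505e+00,  2.21250218e-01,  1.52761777e+00, -6.11236946e-06,
        1.39469311e+00, -1.26124744e-01]), 'qd': array([-0.0002    , -0.00090193, -0.0007681 ,  0.00224572, -0.00119924,
       -0.00032187]), 'effort': array([-2.39604697e-04, -4.96890879e+01, -3.89398921e+01, -9.57345674e-05,
        1.11161656e-02,  6.10474359e-06]), 'tool_pos': array([ 0.26647142, -0.56469964,  0.24118077]), 'tool_rot': array([-3.06368015e+00, -6.86412761e-01,  3.00316612e-04]), 'force': array([0.26637626, 0.46378165, 0.17741291]), 'torque': array([-0.01108045, -0.04143794,  0.042853  ]), 'finger_force': 0.0, 'grip_width': 0.9979596663988036}
top {'intrinsics': array([[450.8478893 ,   0.        , 324.12149419],
       [  0.        , 450.8478893 , 244.60770228],
       [  0.        ,   0.        ,   1.        ]]), 'D': array([-0.09551587,  0.        ,  0.        ,  0.        ,  0.        ]), 'eye': array([ 0.51897154, -0.07084263,  0.91851152]), 'attitude': array([-2.14065939,  2.19190637, -0.08807777])}
side {'intrinsics': array([[539.5710069 ,   0.        , 326.57519345],
       [  0.        , 539.5710069 , 239.58195566],
       [  0.        ,   0.        ,   1.        ]]), 'D': array([-0.02520827,  0.        ,  0.        ,  0.        ,  0.        ]), 'eye': array([0.24090337, 0.57478878, 0.65237659]), 'attitude': array([-0.68343703,  2.55896474, -1.21830487])}
```

View pics/top0.png

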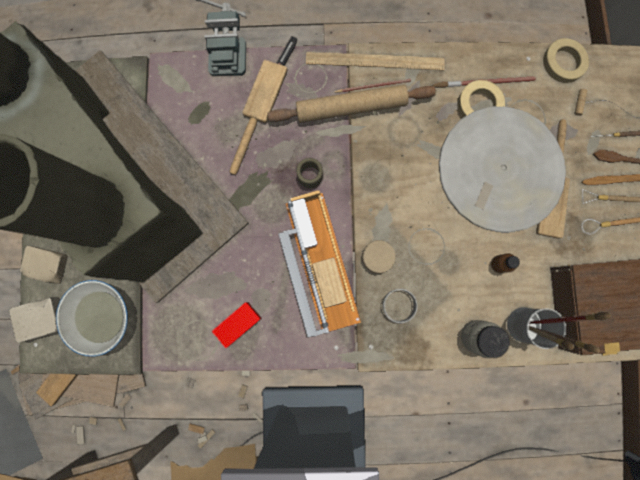

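View pics/side0.png

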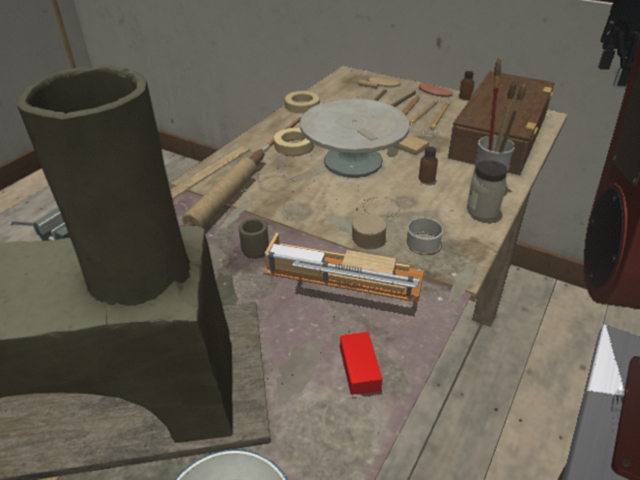

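The top view shows the holder at about (325,262) px, with its stop end up (away from the robot) and the strip on the left. The block is at (328,283), the mould at (379,257), the cutter at (399,306) and the tube at (309,172). The red decoy at (236,324) stays untouched.

```bash
cat > h.py <<'E'
import numpy as np,cv2
from scipy.spatial.transform import Rotation as R
def ray(m,uv):
    p=cv2.undistortPoints(np.float64(uv).reshape(-1,1,2),m["intrinsics"],m["D"])[:,0]
    return np.c_[p,np.ones(len(p))]@R.from_rotvec(m["attitude"]).as_matrix().T
def onz(m,uv,z):
    d=ray(m,uv); e=np.asarray(m["eye"]); return e+d*((z-e[2])/d[:,2])[:,None]
def proj(m,P):
    r=R.from_rotvec(m["attitude"]).inv(); 
    return cv2.projectPoints(np.float64(P).reshape(-1,3),r.as_rotvec(),-(r.as_matrix()@m["eye"]),m["intrinsics"],m["D"])[0][:,0]
E
python3 - <<'E'
import cv2
i=cv2.imread("pics/top0.png")[180:350,265:425];cv2.imwrite("pics/c0.png",cv2.resize(i,None,fx=3.5,fy=3.5,interpolation=cv2.INTER_CUBIC))
i=cv2.imread("pics/side0.png")[210:320,235:455];cv2.imwrite("pics/c1.png",cv2.resize(i,None,fx=3.6,fy=3.6,interpolation=cv2.INTER_CUBIC))
E
```

```text
(no output)
```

View pics/c0.png

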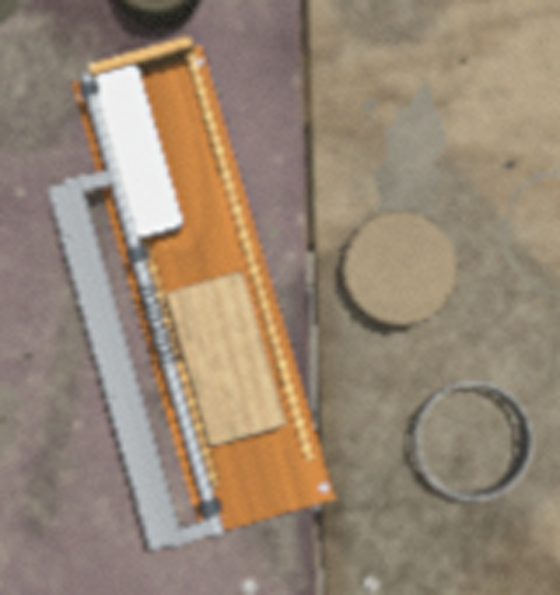

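View pics/c1.png

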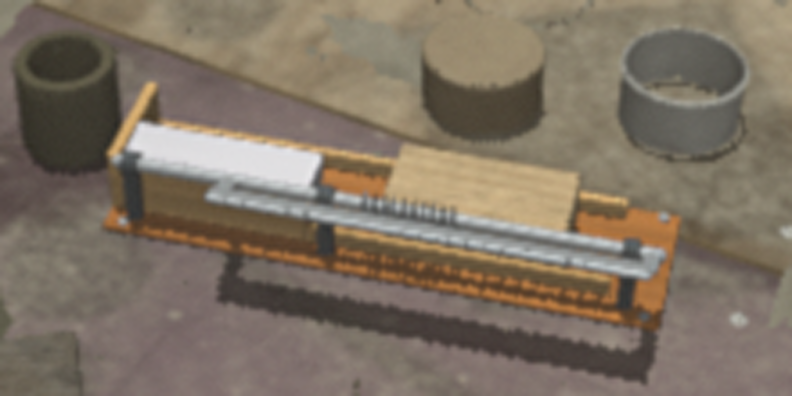

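The crop is clear. In crop px: the strip's outer corners are at (150,550) and (50,188), the kerb end at (309,458), the flap's near corner at (184,221), and the stop's front edge from (92,72) to (191,45). The block's top corners are (168,294), (240,273), (285,427) and (211,445).

```bash
cat > m1.py <<'E'
from h import *
from plant import env
m=env.camera_model("top")
c=lambda p:np.float64(p)/3.5+[265,180]-0.35
H=np.array([[-170,70.1,57.7],[36,70.1,57.7],[-150,-28,14],[-1,4,39]])/1e3
U=c([[150,550],[50,188],[309,458],[184,221]])
W=np.array([onz(m,[u],z)[0] for u,z in zip(U,H[:,2])])
a,b=H[:,:2]-H[:,:2].mean(0),W[:,:2]-W[:,:2].mean(0)
t=np.arctan2((a[:,0]*b[:,1]-a[:,1]*b[:,0]).sum(),(a*b).sum())
Rm=np.array([[np.cos(t),-np.sin(t)],[np.sin(t),np.cos(t)]]);o=W[:,:2].mean(0)-Rm@H[:,:2].mean(0)
print("yaw",np.degrees(t),"o",o);print("res mm",1e3*(W[:,:2]-o-H[:,:2]@Rm.T))
toH=lambda P:1e3*(P[:,:2]-o)@Rm
print("stop",toH(onz(m,c([[92,72],[191,45]]),.038)))
print("kerbR",toH(onz(m,c([[197,55],[309,458]]),.014)))
B=onz(m,c([[168,294],[240,273],[285,427],[211,445]]),.034);print("block",toH(B),toH(B).mean(0))
ms=env.camera_model("side");cs=lambda p:np.float64(p)/3.6+[235,210]-.35
print("side stop far/near top",toH(onz(ms,cs([[118,155],[155,86]]),.038)))
B=onz(ms,cs([[400,146],[581,172],[572,229]]),.034);print("side block",toH(B))
S=onz(ms,cs([[205,195],[653,277]]),.0577);print("side strip outer",toH(S))
print("mould",toH(onz(m,c([[400,267]]),.034)),"cut",toH(onz(m,c([[472,441]]),.035)),"tube",toH(onz(m,np.float64([[309,172]]),.05)))
np.savez("pose.npz",o=o,t=t)
E
python3 m1.py
```

```text
yaw 14.637095051025554 o [ 0.60877607 -0.04978909]
res mm [[ 0.10129796  0.18325909]
 [-1.10002075 -0.7146382 ]
 [ 1.20271503  0.84019911]
 [-0.20399224 -0.30881999]]
stop [[ 94.96268698  30.72187189]
 [ 94.30021786 -27.50168744]]
kerbR [[  92.70609036  -30.05022934]
 [-148.62400335  -27.49098998]]
block [[ -37.87443856   23.6537776 ]
 [ -37.66698174  -18.44422404]
 [-127.20107672  -18.7749312 ]
 [-125.46086204   23.60269855]] [-82.05083977   2.50933023]
side stop far/near top [[ 95.3220269   29.44028657]
 [ 95.9220236  -26.56593821]]
side block [[ -34.82807893  -17.72621499]
 [-124.33947012  -21.64175165]
 [-127.1433419    19.88236513]]
side strip outer [[  37.30507268   67.144032  ]
 [-169.54904379   67.31613702]]
mould [[ -59.23853783 -105.74806445]] cut [[-163.44066518 -116.62130574]] tube [[136.98519308 -19.00242505]]
```

```bash
cat > g.py <<'E'
from h import *
import sys
from plant import env
d=np.load("pose.npz");o=d["o"];t=np.radians(14.5)
Rm=np.array([[np.cos(t),-np.sin(t)],[np.sin(t),np.cos(t)]])
def rep(tx=None,ty=None,tz=None):
    s=env.sense();p=s["tool_pos"];T=R.from_rotvec(s["tool_rot"]).as_matrix()
    h=np.r_[1e3*(p[:2]-o)@Rm,1e3*p[2]];y=np.degrees(np.arctan2(T[1,0],T[0,0]))
    fh=np.r_[s["force"][:2]@Rm,s["force"][2]]
    print("t",round(s["t"],2),"TCP holder mm",h.round(1),"yaw",round(y,2),"turn",round(y-14.5,2),"f holder",fh.round(1),"w",round(s["grip_width"],3),"q",s["joint_pos"].round(2))
    if tx is not None:
        g=np.r_[o+Rm@np.array([tx,ty])/1e3,tz/1e3];print("goal",g.round(3),"tool shift mm",(1e3*T.T@(g-p)).round(1))
if __name__=="__main__": rep(*map(float,sys.argv[1:]))
E
python3 g.py -147 27 180
```

```text
t 0.1 TCP holder mm [-460.3 -412.8  241.3] yaw 25.26 turn 10.76 f holder [0.2 0.5 0.5] w 0.997 q [-1.26  0.22  1.53  0.    1.39 -0.13]
goal [ 0.46 -0.06  0.18] tool shift mm [ 389.9 -373.5   62.1]
```

Emit:
{"name": "apply_moves", "arguments": {"plan": [[-0.27,0,0,-0.03,5.3],[-0.27,0,0,-0.04,5.3],[-0.27,0,0,-0.03,0]]}}

```text
t: 0.4
tool_pos: [0.2667, -0.5652, 0.3439]
tool_rot: [3.116, 0.397, 0.0]
force: [0.2, -0.9, 0.4]
grip_width: 0.639
finger_force: 0.0
```

```bash
python3 g.py -147 27 340
```

```text
t 0.4 TCP holder mm [-460.3 -413.4  343.9] yaw 14.51 turn 0.01 f holder [ 0.  -0.9  0.4] w 0.639 q [-1.26  0.18  1.39 -0.    1.58  0.06]
goal [ 0.46 -0.06  0.34] tool shift mm [ 313.3 -440.3    3.8]
```

Emit:
{"name": "apply_moves", "arguments": {"plan": [[-0.27,0.028,-0.04,0,0],[-0.27,0.028,-0.04,0,0],[-0.27,0.028,-0.04,0,0],[-0.27,0.028,-0.04,0,0],[-0.27,0.028,-0.04,0,0]]}}

```text
t: 0.9
tool_pos: [0.3516, -0.3344, 0.3418]
tool_rot: [-3.115, -0.4, 0.0]
force: [0.4, -0.4, 0.8]
grip_width: 0.637
finger_force: 0.0
```

Emit:
{"name": "apply_moves", "arguments": {"plan": [[-0.27,0.028,-0.04,0,0],[-0.27,0.028,-0.04,0,0],[-0.27,0.028,-0.04,0,0],[-0.27,0.028,-0.04,0,0],[-0.27,0.028,-0.04,0,0]]}}

```text
t: 1.4
tool_pos: [0.4364, -0.1054, 0.3421]
tool_rot: [3.116, 0.4, 0.0]
force: [2.1, -0.9, 0.4]
grip_width: 0.636
finger_force: 0.0
```

Emit:
{"name": "apply_moves", "arguments": {"plan": [[-0.27,0.02,-0.03,0.04,0],[-0.27,0.01,-0.01,0.045,0],[-0.27,0,0,0.045,0],[-0.27,0,0,0.045,0],[-0.27,0,0,0,0]]}}

```text
t: 1.9
tool_pos: [0.4493, -0.0617, 0.1635]
tool_rot: [-3.11, -0.401, 0.019]
force: [-0.4, 0.3, -0.5]
grip_width: 0.633
finger_force: 0.0
```

```bash
python3 g.py -147 27 110; python3 - <<'E'
from plant import env
import cv2,numpy as np
a=env.camera("top")[:,:,::-1];b=env.camera("side")[:,:,::-1]
a=cv2.resize(a[170:370,250:450],(600,600),interpolation=cv2.INTER_CUBIC);b=cv2.resize(b[130:330,240:460],(660,600),interpolation=cv2.INTER_CUBIC)
cv2.imwrite("pics/a1.png",a);cv2.imwrite("pics/b1.png",b)
E
```

```text
t 1.9 TCP holder mm [-157.3   28.4  163.5] yaw 14.69 turn 0.19 f holder [-0.3  0.4 -0.5] w 0.633 q [-0.31 -0.11  2.03 -0.    1.24  1.  ]
goal [ 0.46 -0.06  0.11] tool shift mm [10.9  1.8 53.4]
```

View pics/b1.png

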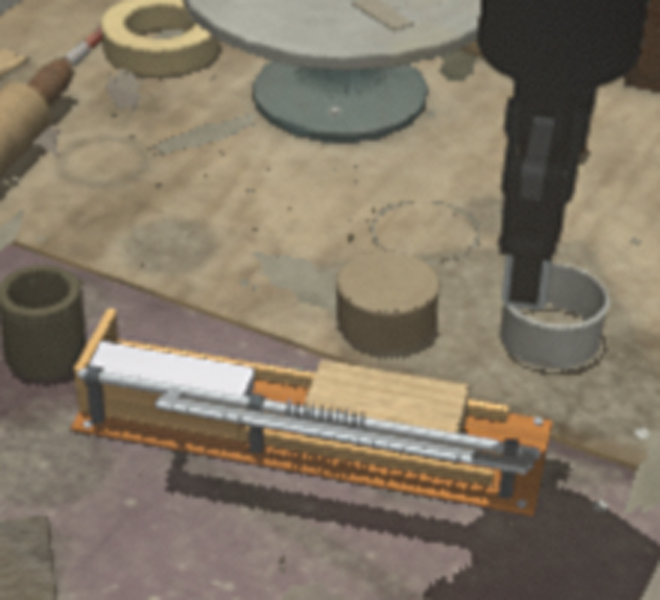

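The side view shows the open gripper above the lane's near end, with its tips around crop (530,302), the holder untouched and the block still in the lane. Next I compute the tip height from that pixel.

```bash
python3 - <<'E'
from g import *
rep(-147,27,110)
m=env.camera_model("side");d=ray(m,[[416.7,230.7]])[0];n=np.r_[Rm[:,1],0]
for y in(-13,1,55,62,70):
    P=m["eye"]+d*((np.r_[o,0]+n*y/1e3-m["eye"])@n)/(d@n);print(y,1e3*(P[:2]-o)@Rm,P[2]*1e3)
E
```

```text
t 2.0 TCP holder mm [-153.2   25.5  170.4] yaw 14.66 turn 0.16 f holder [0.  0.2 1. ] w 0.638 q [-0.31 -0.12  2.02  0.    1.24  1.  ]
goal [ 0.46 -0.06  0.11] tool shift mm [ 6.3 -1.4 60.4]
-13 [-154.39278764  -13.        ] 106.32724575767827
1 [-155.28787688    1.        ] 117.09757780113061
55 [-158.74036398   55.        ] 158.64028711158906
62 [-159.18790861   62.        ] 164.02545313331512
70 [-159.69938818   70.        ] 170.1799285867165
```

Emit:
{"name": "apply_moves", "arguments": {"plan": [[-0.27,0.006,-0.001,0.03,0.1],[-0.27,0,0,0.03,0],[-0.27,0,0,0.03,0],[-0.27,0,0,0,0],[-0.27,0,0,0,0]]}}

```text
t: 2.5
tool_pos: [0.4617, -0.0618, 0.0827]
tool_rot: [3.115, 0.397, 0.004]
force: [-0.4, 0.0, 0.3]
grip_width: 0.634
finger_force: 0.0
```

```bash
python3 g.py -147 27 60
```

```text
t 2.5 TCP holder mm [-145.4   25.2   82.7] yaw 14.53 turn 0.03 f holder [-0.4  0.1  0.3] w 0.634 q [-0.3   0.02  2.07  0.    1.05  1.01]
goal [ 0.46 -0.06  0.06] tool shift mm [-1.6 -1.8 22.7]
```

Emit:
{"name": "apply_moves", "arguments": {"plan": [[-0.27,-0.003,-0.002,0.006,0],[-0.27,0,0,0,0]]}}

```text
t: 2.7
tool_pos: [0.4573, -0.0601, 0.0756]
tool_rot: [3.115, 0.398, 0.003]
force: [0.0, -0.6, -0.3]
grip_width: 0.637
finger_force: 0.0
```

```bash
python3 g.py -147 27 60;python3 - <<'E'
from plant import env
import cv2
cv2.imwrite("pics/w2.png",env.camera("wrist")[:,:,::-1])
E
```

```text
t 2.7 TCP holder mm [-149.3   27.9   75.6] yaw 14.56 turn 0.06 f holder [-0.1 -0.6 -0.3] w 0.637 q [-0.3   0.02  2.08  0.    1.03  1.01]
goal [ 0.46 -0.06  0.06] tool shift mm [ 2.2  0.9 15.6]
```

View pics/w2.png

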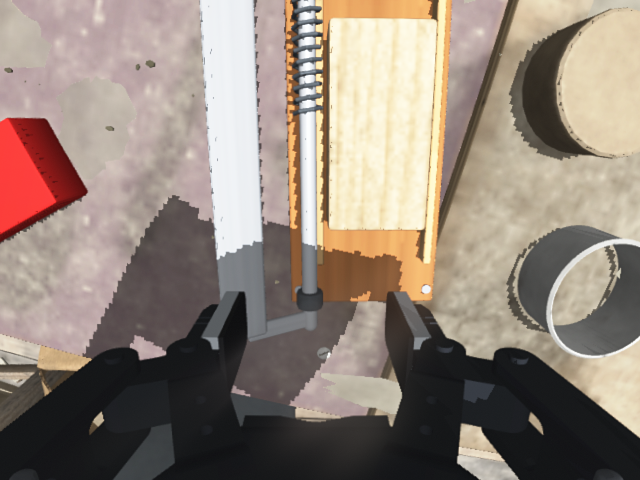

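The wrist view shows the strip finger tip near (232,290) px over the strip's near end, and the push finger near (398,290) behind the block (330–425, 20–230) inside the lane. So I press down in small steps.

Emit:
{"name": "apply_moves", "arguments": {"plan": [[-0.27,0.001,0,0.007,0],[-0.27,0,0,0.007,0],[-0.27,0,0,0.006,0],[-0.27,0,0,0,0]]}}

```text
t: 3.15
tool_pos: [0.4574, -0.0595, 0.0534]
tool_rot: [-3.116, -0.398, 0.001]
force: [0.0, -0.1, 3.2]
grip_width: 0.638
finger_force: 1.4
```

Emit:
{"name": "apply_moves", "arguments": {"plan": [[-0.27,0,0,0.006,0],[-0.27,0,0,0.006,0],[-0.27,0,0,0,0]]}}

```text
t: 3.45
tool_pos: [0.4577, -0.0595, 0.0418]
tool_rot: [-3.116, -0.398, -0.001]
force: [0.5, 2.4, 3.8]
grip_width: 0.637
finger_force: 2.3
```

```bash
python3 g.py -147 27 26
```

```text
t 3.45 TCP holder mm [-148.7   28.4   41.8] yaw 14.55 turn 0.05 f holder [1.1 2.2 3.8] w 0.637 q [-0.3   0.09  2.09  0.    0.96  1.02]
goal [ 0.46  -0.06   0.026] tool shift mm [ 1.7  1.4 15.8]
```

Emit:
{"name": "apply_moves", "arguments": {"plan": [[-0.27,0,0,0.005,0],[-0.27,0,0,0.005,0],[-0.27,0,0,0.004,0],[-0.27,0,0,0,0]]}}

```text
t: 3.85
tool_pos: [0.4578, -0.0598, 0.0282]
tool_rot: [3.116, 0.398, 0.0]
force: [-0.6, 2.3, 5.5]
grip_width: 0.636
finger_force: 2.4
```

```bash
python3 g.py -147 27 26; python3 - <<'E'
from plant import env
import cv2,numpy as np
a=env.camera("top")[:,:,::-1];b=env.camera("side")[:,:,::-1]
a=cv2.resize(a[185:345,265:365],(375,600),interpolation=cv2.INTER_CUBIC);b=cv2.resize(b[180:330,240:440],(425,319),interpolation=cv2.INTER_CUBIC)
c=np.zeros((600,800,3),np.uint8);c[:,:375]=a;c[:319,375:]=b;cv2.imwrite("pics/d3.png",c)
E
```

```text
t 3.85 TCP holder mm [-148.7   28.1   28.2] yaw 14.55 turn 0.05 f holder [-0.   2.4  5.5] w 0.636 q [-0.3   0.11  2.1  -0.    0.93  1.02]
goal [ 0.46  -0.06   0.026] tool shift mm [1.7 1.1 2.2]
```

View pics/d3.png

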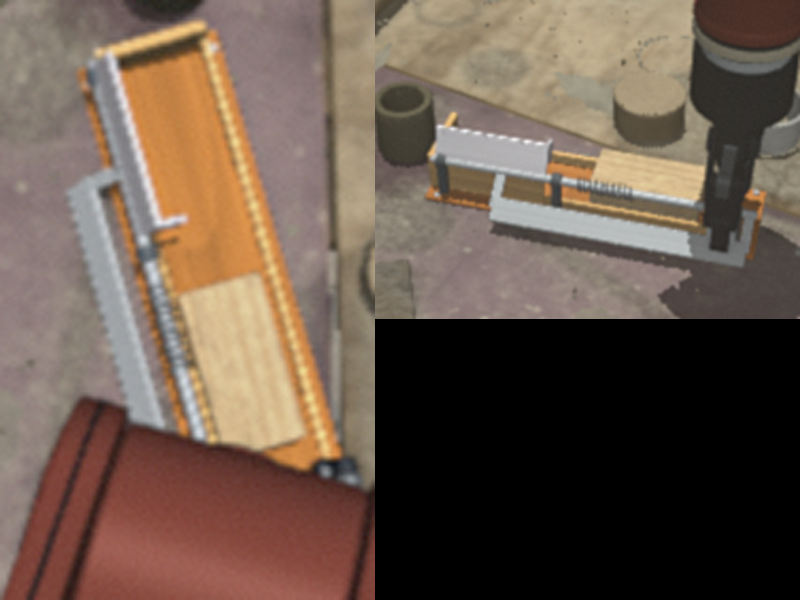

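The flap stands up: the lip tab is at (152–187,222) in the top crop, the strip is pushed down in the side view, and the block is untouched.

```bash
python3 - <<'E'
from g import *
m=env.camera_model("top");ms=env.camera_model("side")
u=np.array([[187,219]])/3.75+[265,185]-.35; print("lip meas",u)
f=lambda x,y,z:np.r_[o+Rm@np.array([x,y])/1e3,z/1e3]
v=np.array([[(493-375)/2.125+240,218/2.125+180],[(745-375)/2.125+240,265/2.125+180]]);print("side strip outer corners",v)
for q in(.9,1.,1.1,1.2,1.3,1.4):
    c,s=np.cos(q),np.sin(q);a=.5-q
    print(q,proj(m,f(-1.5,33-29*c-15*s,38+29*s-15*c)),proj(ms,[f(x,33+42*np.cos(a),38+42*np.sin(a)) for x in(36,-170)]).round(1).tolist())
E
```

```text
lip meas [[314.51666667 243.05      ]]
side strip outer corners [[295.52941176 282.58823529]
 [414.11764706 304.70588235]]
0.9 [[317.32239161 242.19448673]] [[292.4, 281.5], [413.5, 304.7]]
1.0 [[316.53595911 242.25423313]] [[292.8, 282.4], [413.5, 305.6]]
1.1 [[315.60547743 242.36292855]] [[293.3, 283.1], [413.4, 306.2]]
1.2 [[314.5394823  242.51988242]] [[293.8, 283.5], [413.5, 306.5]]
1.3 [[313.34821593 242.72383945]] [[294.4, 283.7], [413.5, 306.6]]
1.4 [[312.04354782 242.97297745]] [[295.1, 283.7], [413.7, 306.4]]
```

Emit:
{"name": "apply_moves", "arguments": {"plan": [[-0.27,0,0,0.002,0],[-0.27,0.005,0,0,0],[-0.27,0.005,0,0,0],[-0.27,0.005,0,0,0],[-0.27,0.005,0,0,0]]}}

```text
t: 4.45
tool_pos: [0.4763, -0.0541, 0.0256]
tool_rot: [-3.115, -0.398, 0.003]
force: [-3.7, 1.9, 3.4]
grip_width: 0.634
finger_force: 2.6
```

Emit:
{"name": "apply_moves", "arguments": {"plan": [[-0.27,0.008,0,0,0],[-0.27,0.008,0,0,0],[-0.27,0.008,0,0,0],[-0.27,0.006,0,0,0],[-0.27,0,0,0,0]]}}

```text
t: 4.95
tool_pos: [0.5066, -0.0465, 0.026]
tool_rot: [-3.116, -0.398, -0.001]
force: [-1.4, 4.3, 3.1]
grip_width: 0.634
finger_force: 2.4
```

```bash
python3 g.py -10 28 26; python3 - <<'E'
from plant import env
import cv2
cv2.imwrite("pics/w4.png",env.camera("wrist")[:,:,::-1])
E
```

```text
t 4.95 TCP holder mm [-98.1  28.8  26. ] yaw 14.57 turn 0.07 f holder [-0.3  4.5  3.1] w 0.634 q [-0.25  0.22  1.98  0.    0.94  1.07]
goal [ 0.592 -0.025  0.026] tool shift mm [88.1  0.9  0. ]
```

View pics/w4.png

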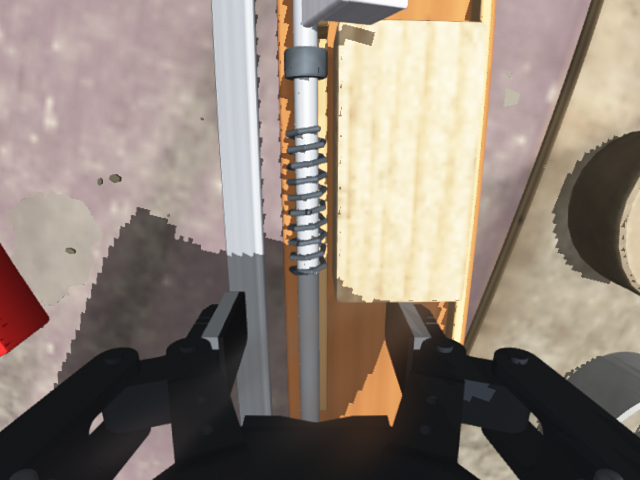

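The push finger is in contact with the block's near end at (400,300) px. The block lies straight in the lane and its front is just reaching under the raised lip at (350,15). I keep pushing.

Emit:
{"name": "apply_moves", "arguments": {"plan": [[-0.27,0.008,0.001,0,0],[-0.27,0.008,0,0,0],[-0.27,0.008,0,0,0],[-0.27,0.008,0,0,0],[-0.27,0.008,0,0,0]]}}

```text
t: 5.5
tool_pos: [0.5443, -0.0379, 0.0259]
tool_rot: [-3.116, -0.398, 0.003]
force: [-4.1, 2.3, 3.9]
grip_width: 0.637
finger_force: 2.8
```

Emit:
{"name": "apply_moves", "arguments": {"plan": [[-0.27,0.008,0,0,0],[-0.27,0.008,0,0,0],[-0.27,0.007,0,0,0],[-0.27,0.005,0,0,0],[-0.27,0,0,0,0]]}}

```text
t: 6.0
tool_pos: [0.5722, -0.0307, 0.0261]
tool_rot: [-3.116, -0.398, -0.0]
force: [-1.8, 4.0, 3.1]
grip_width: 0.636
finger_force: 2.6
```

```bash
python3 g.py -8 28 26
```

```text
t 6.0 TCP holder mm [-30.6  27.7  26.1] yaw 14.57 turn 0.07 f holder [-0.7  4.3  3.1] w 0.636 q [-0.19  0.35  1.81  0.    0.98  1.12]
goal [ 0.594 -0.025  0.026] tool shift mm [22.6 -0.3  0.1]
```

Now I go slowly for the last stretch and watch the force.

Emit:
{"name": "apply_moves", "arguments": {"plan": [[-0.27,0.004,0,0,0],[-0.27,0.004,0,0,0],[-0.27,0.004,0,0,0],[-0.27,0.003,0,0,0],[-0.27,0.002,0,0,0]]}}

```text
t: 6.5
tool_pos: [0.5878, -0.0267, 0.026]
tool_rot: [-3.116, -0.398, 0.002]
force: [-5.5, 3.0, 4.2]
grip_width: 0.639
finger_force: 2.9
```

Emit:
{"name": "apply_moves", "arguments": {"plan": [[-0.27,0.0015,0,0,0],[-0.27,0.001,0,0,0],[-0.27,0,0,0,0]]}}

```text
t: 6.8
tool_pos: [0.5902, -0.0261, 0.026]
tool_rot: [-3.116, -0.398, 0.002]
force: [-4.6, 2.6, 3.2]
grip_width: 0.633
finger_force: 2.6
```

```bash
python3 g.py -8 28 26
```

```text
t 6.8 TCP holder mm [-12.   27.6  26. ] yaw 14.56 turn 0.06 f holder [-3.8  3.7  3.2] w 0.633 q [-0.18  0.39  1.76 -0.    0.99  1.14]
goal [ 0.594 -0.025  0.026] tool shift mm [ 4.  -0.4  0. ]
```

Emit:
{"name": "apply_moves", "arguments": {"plan": [[-0.27,0.001,0,0,0],[-0.27,0.001,0,0,0],[-0.27,0,0,0,0]]}}

```text
t: 7.1
tool_pos: [0.5921, -0.0256, 0.026]
tool_rot: [-3.116, -0.398, 0.002]
force: [-5.5, 2.3, 4.0]
grip_width: 0.639
finger_force: 2.6
```

Emit:
{"name": "apply_moves", "arguments": {"plan": [[-0.27,0.001,0,0,0],[-0.27,0,0,0,0]]}}

```text
t: 7.3
tool_pos: [0.5931, -0.0253, 0.026]
tool_rot: [-3.116, -0.398, 0.002]
force: [-4.6, 2.8, 3.9]
grip_width: 0.635
finger_force: 2.6
```

Emit:
{"name": "apply_moves", "arguments": {"plan": [[-0.27,0.001,0,0,0],[-0.27,0,0,0,0]]}}

```text
t: 7.5
tool_pos: [0.594, -0.0251, 0.026]
tool_rot: [-3.116, -0.398, 0.002]
force: [-4.3, 2.6, 3.8]
grip_width: 0.632
finger_force: 2.6
```

```bash
python3 g.py -8 28 26; python3 - <<'E'
from plant import env
import cv2
cv2.imwrite("pics/w5.png",env.camera("wrist")[:,:,::-1])
E
```

```text
t 7.5 TCP holder mm [-8.1 27.6 26. ] yaw 14.56 turn 0.06 f holder [-3.5  3.5  3.8] w 0.632 q [-0.17  0.4   1.75 -0.    1.    1.14]
goal [ 0.594 -0.025  0.026] tool shift mm [ 0.1 -0.4  0. ]
```

View pics/w5.png

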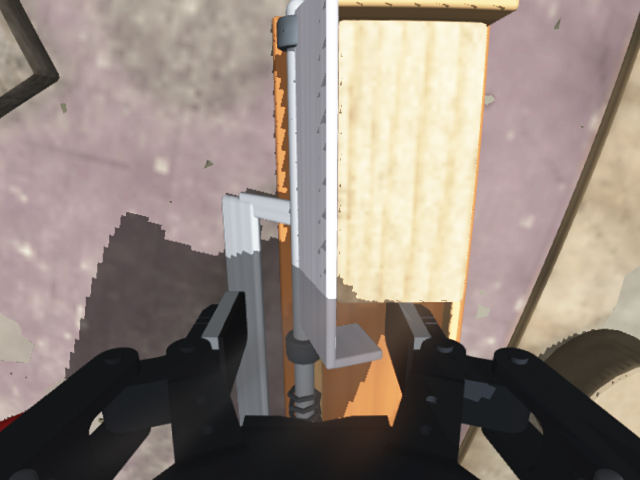

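The block is at the stop or within about 1 mm of it (top edge at row 20). The lip at (355,350) is raised clear behind the block. I creep on until the stop is felt.

Emit:
{"name": "apply_moves", "arguments": {"plan": [[-0.27,0.001,0,0,0],[-0.27,0,0,0,0]]}}

```text
t: 7.75
tool_pos: [0.595, -0.0249, 0.026]
tool_rot: [-3.116, -0.398, 0.002]
force: [-4.3, 2.9, 4.0]
grip_width: 0.637
finger_force: 2.7
```

Emit:
{"name": "apply_moves", "arguments": {"plan": [[-0.27,0.0005,0,0,0],[-0.27,0,0,0,0]]}}

```text
t: 7.95
tool_pos: [0.5954, -0.0247, 0.026]
tool_rot: [-3.116, -0.398, 0.002]
force: [-5.2, 2.6, 4.2]
grip_width: 0.634
finger_force: 2.7
```

Emit:
{"name": "apply_moves", "arguments": {"plan": [[-0.27,0.0005,0,0,0],[-0.27,0,0,0,0]]}}

```text
t: 8.15
tool_pos: [0.5959, -0.0246, 0.026]
tool_rot: [-3.116, -0.398, 0.002]
force: [-5.5, 2.3, 4.7]
grip_width: 0.634
finger_force: 2.7
```

Emit:
{"name": "apply_moves", "arguments": {"plan": [[-0.27,0.0005,0,0,0],[-0.27,0,0,0,0]]}}

```text
t: 8.35
tool_pos: [0.5962, -0.0245, 0.026]
tool_rot: [-3.116, -0.398, 0.003]
force: [-5.9, 2.2, 4.7]
grip_width: 0.634
finger_force: 3.3
```

Emit:
{"name": "apply_moves", "arguments": {"plan": [[-0.27,0.0005,0,0,0],[-0.27,0,0,0,0]]}}

```text
t: 8.55
tool_pos: [0.5962, -0.0245, 0.026]
tool_rot: [-3.116, -0.398, 0.004]
force: [-7.7, 1.6, 5.8]
grip_width: 0.634
finger_force: 4.2
```

Emit:
{"name": "apply_moves", "arguments": {"plan": [[-0.27,0.0005,0,0,0],[-0.27,0,0,0,0]]}}

```text
t: 8.75
tool_pos: [0.5963, -0.0245, 0.026]
tool_rot: [-3.116, -0.398, 0.006]
force: [-9.2, 0.7, 8.8]
grip_width: 0.633
finger_force: 5.5
```

Emit:
{"name": "apply_moves", "arguments": {"plan": [[-0.27,0.0005,0,0,0],[-0.27,0,0,0,0]]}}

```text
t: 8.95
tool_pos: [0.5963, -0.0245, 0.026]
tool_rot: [-3.116, -0.398, 0.008]
force: [-11.9, 0.1, 10.1]
grip_width: 0.633
finger_force: 6.4
```

```bash
python3 g.py -8 28 26
```

```text
t 8.95 TCP holder mm [-5.8 27.6 26. ] yaw 14.54 turn 0.04 f holder [-11.4   3.1  10.1] w 0.633 q [-0.17  0.4   1.74 -0.    1.    1.15]
goal [ 0.594 -0.025  0.026] tool shift mm [-2.2 -0.4 -0. ]
```

The TCP has stopped while the force climbs gently to 11 N, so the block is home. I back off along the lane with the strip still down, then rise.

Emit:
{"name": "apply_moves", "arguments": {"plan": [[-0.27,-0.004,0,0,0],[-0.27,-0.006,0,0,0],[-0.27,-0.008,0,0,0],[-0.27,-0.008,0,0,0],[-0.27,0,0,0,0]]}}

```text
t: 9.45
tool_pos: [0.5748, -0.0309, 0.0275]
tool_rot: [3.115, 0.397, 0.007]
force: [-0.1, 3.4, 5.7]
grip_width: 0.633
finger_force: 2.7
```

Emit:
{"name": "apply_moves", "arguments": {"plan": [[-0.27,0,0,-0.008,0],[-0.27,0,0,-0.008,0],[-0.27,0,0,-0.008,0],[-0.27,0,0,-0.01,0],[-0.27,0,0,-0.01,0]]}}

```text
t: 9.95
tool_pos: [0.5737, -0.0312, 0.0711]
tool_rot: [3.115, 0.398, 0.001]
force: [1.1, 0.6, 0.3]
grip_width: 0.639
finger_force: 0.0
```

Emit:
{"name": "apply_moves", "arguments": {"plan": [[-0.27,0,0,-0.03,0],[-0.27,0,0,-0.04,0],[-0.27,-0.03,0,-0.035,0],[-0.27,-0.045,0,-0.01,0],[-0.27,-0.03,0,0,0]]}}

```text
t: 10.45
tool_pos: [0.4714, -0.0579, 0.188]
tool_rot: [3.114, 0.398, 0.006]
force: [-0.6, -0.8, 1.0]
grip_width: 0.633
finger_force: 0.0
```

```bash
python3 g.py; python3 - <<'E'
from plant import env
import cv2,numpy as np
a=env.camera("top")[:,:,::-1];b=env.camera("side")[:,:,::-1];w=env.camera("wrist")[:,:,::-1]
c=np.zeros((600,800,3),np.uint8);c[:,:375]=cv2.resize(a[185:345,265:365],(375,600),interpolation=cv2.INTER_CUBIC);c[:319,375:]=cv2.resize(b[180:330,240:440],(425,319),interpolation=cv2.INTER_CUBIC);c[320:600,375:748]=cv2.resize(w,(373,280));cv2.imwrite("pics/e6.png",c)
E
```

```text
t 10.45 TCP holder mm [-135.    26.6  188. ] yaw 14.57 turn 0.07 f holder [-0.7 -0.6  1. ] w 0.633 q [-0.29 -0.1   1.97 -0.    1.27  1.03]
```

View pics/e6.png

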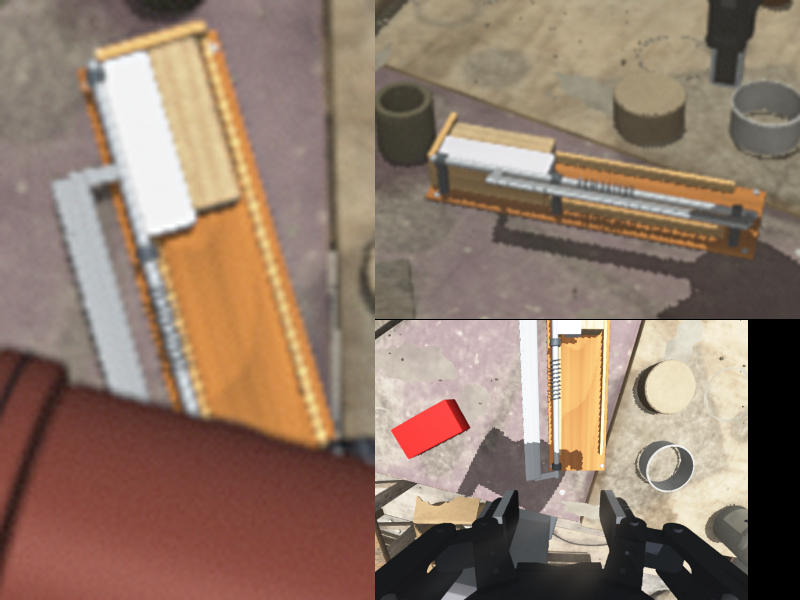

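The block is fully home against the stop, at (200,120) in the top panel. The flap is level and shut over it with the lip behind it, and the bystanders are unmoved. The robot is touching nothing, so I hand the job in.

```bash
python3 -c "
from plant import env
print(env.sign_off())"
```

```text
the job is handed in; nothing more can be done
None
```

I pushed the block fully home against the stop; the flap has sprung shut behind it, the mould, tube and cutter were left alone, and the job was handed in at about 10.6 s of the 45 s allowed, with no verdict returned.

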